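# Set the indexer dial to the zero line and confirm it

### The arm

A 6-joint arm with a two-finger parallel gripper is mounted at the origin on a cart in front of the work surface, level with it; the furniture and walls round the work are solid. World frame = base frame: x ahead of the robot, y to its left, z up, the work surface at z = 0. Lengths are in m, angles in rad, forces in N, time in s.
With the tool pointing down it reaches from about 0.3 to 0.875 m from the base axis. Payload 4.2 kg.
Tool frame: the origin (TCP) lies midway between the tips of the shut fingers; the grasp point (between the pads) lies 19 mm behind it (r.grasp_offset is the z of the grasp point in the tool frame, in m); z points along the fingers, y is the line along which they close (so a half turn about z gives the same grasp; the last joint's range is limited). The gripper opens to 85 mm and grips with 20 to 120 N. Pads are 22 mm wide; open, the fingers measure 114 mm over their backs; the gripper's body (76 mm by 85 mm) begins 54 mm behind the grasp point. The pads swing forward as they close: fully open they stand 13 mm farther back than shut.
Start: joints at [1.268, 0.32, 1.565, -0, 1.257, -0.02], TCP at [0.16, 0.552, 0.231] pointing down, gripper open.
Joint ranges: [-3.11, 3.11], [-0.84, 2.01], [0.21, 2.61], [-1.34, 4.49], [0.05, 2.63], [-2.56, 2.56]. Speed limits (rad/s): [2.57, 2.57, 3.14, 3.14, 3.14, 3.14].

### API

Orientations are given as a 3x3 rotation matrix whose columns are the frame's x, y, z axes.
In Python, from station import r gives the robot as it stands.
- The arm moves only by the shell command python3 -m creep 'ROWS' [FORCE]. ROWS is text: rows parted by semicolons, each of 5 numbers parted by spaces: the shift along the tool's x, y, z in m, then the turn about the tool's z in degrees, then the closure, from 0 (fully open) to 1 (shut). In form: tx ty tz spin hand; .... A call has 1 to 20 rows; each row shifts and turns the commanded pose from where the row before left it, along the tool's axes as they then stand; what a row does not reach is not made up. A row lasts 1/12 s, in which the tool goes at most 41.7 mm and 7.16 degrees, less where a joint would pass 70% of its speed; a pose out of reach is approached as far as the arm can. A call is refused whole if a number of a shift passes 0.0417 or a number of a turn 7.16, either way. A call with a gripper value outside its range is refused whole. The fingers move at their own pace and stop on an object; FORCE is the grip in N (left out, the last holds). Time passes only in rows, so rows that do not move let the fingers close. It gives the time, the measured TCP pose, the force, the opening and the grip force at its end, in the units of the state.
- r.read_state(): the state, without advancing time (a new reading comes with each control period).
- r.camera(name): name is "scene" or "top" or "wrist"; returns (picture, depth): 400x640x3 uint8, red, green, blue; 400x640 float32, m along the optical axis (not along the pixel's ray), 0 where there is no reading.
- r.get_calibration(name): a dict with "mtx" (3x3 intrinsics, pixels), "world_from_camera" (4x4, takes a point from camera to world coordinates); the wrist camera has in their place "T_tool_cam" (4x4, takes a point from camera to tool coordinates, whose origin is the TCP and whose axes are the flange's). Camera axes: x right, y up, looking along -z (the intrinsics and any distortion apply to the point x, -y, -z); pixel columns grow to the right and rows downward; lengths in m; the calibration is good to about 2 mm. A picture is of the moment at which its call begins: read the wrist's pose just before it. get_calibration takes no time and is no camera call.
- r.close_job(): hands the job in; it is judged then, once.
Trained networks look in the newest picture that a camera, given by its name, has taken for a name from the list of things; names that differ only in an ending like _2 or _b are one class to them, and where a whole thing is asked for, a point or a joint stands for the part that bears it (a point fixed in the world has none). Each returns a list of dicts, best first, with "score" (0 to 1); they miss things now and then, are a little off and sometimes report something else, mostly with a low value. They report only what shows in the picture. A call takes as long as a camera call.
- r.spot_in(query, camera): "bbox" ([left, top, right, bottom] in pixels, round what is visible of it).
- r.silhouettes(query, camera): "pixels" (400x640 bool, what is visible of it) and "bbox" ([left, top, right, bottom] in pixels, round what is visible of it).
- r.mark_of(query, camera): "at" ([column, row] in pixels: a listed point, or the origin of a listed thing).
The state is a dict: "time_s": time; "q": joint angles; "qd": joint speeds; "joint_torque": joint torques, N m; "tcp_pos": TCP position; "eef_rot": TCP orientation; "wrist_force": force on the tool from outside, world axes, zero at the start; "wrist_torque": the same for the moment, N m; "grip_width": finger opening in m; "gripper_force": force on a finger pad.
Only numpy, scipy, OpenCV 4.12 (cv2) and the standard library are available. Lean on these libraries where they do the work, as an engineer would, in place of code of your own. Each camera call takes 0.05 s, during which the arm holds its last target. There are 200 camera calls.

### The job

With closed fingers, gently push the peg of the round dial so that the dial turns until its white mark lines up with the long arrowed zero line on the collar round it, then press the set button beside it fully down and let it come up again. Do not press the button before the dial is set and at rest. Only touch and push: do not grip, lift or pull up the dial, do not turn the collar, and leave the loose things lying where they are.

Things in the scene. Friction and masses are not known exactly. Their poses are not given: they have to be found in the camera images.
- indexer: the bench indexer, fixed to the worktop: grey base plate 180 x 270 mm, 25 mm high. Origin: middle of its underside; x is its short side (pointing roughly away from the robot), y its long side, z up. The dial's vertical axis stands at x = 0, y = +35 mm. An upright shelf side panel, 0.72 m tall, stands at the worktop's right end, right of and beyond the base: come in from the front
- dial (a joint): turning angle of the dial in rad, positive counterclockwise from above; turns freely either way without stops (so full turns of 2 pi may be added) and stays where it is left (friction about 0.07 N m, so about 1.5 N at the peg). The dial's white mark points to the base's -x at 0, the peg then to +x
- collar (a joint): angle in rad of the aluminium scale collar round the dial (inner radius 69 mm, outer 84 mm, top 36 mm above the worktop), positive counterclockwise from above; its zero line points to the base's -x at 0. Preset (within 0.4 either way) and stiff; not to be turned
- dial_mark (a point): outer end of the one white radial line on the black dial (3 mm wide), 68 mm from the axis, 39.5 mm above the worktop
- zero_line (a point): inner end of the collar's zero line, 68 mm from the axis: the one line 3 mm wide that runs right across the collar, with an arrow head pointing inward; the other 35 lines are short and thin, 10 degrees apart. The dial is set when dial_mark meets this point
- peg_top (a point): top centre of the dial's finger peg: upright aluminium pin, diameter 24 mm, 30 mm tall above the dial (its flat foot 29 mm across, 3 mm high), 48 mm from the axis, just opposite the white mark; top 69.5 mm above the worktop
- plate_seat: the seat that carries the dial: it only rests on the base and could be pulled upward. Dial: flat black disc, radius 66 mm, its top 39.5 mm above the worktop, with a steel hub (radius 14 mm, 4 mm higher). Origin on the dial's axis, 25 mm above the worktop (at the dial's underside); it does not turn with the dial. Counts together with the dial and its peg
- set_button (a joint): travel in m of the grey round set button (radius 14 mm) in its black housing on the base: 0 = up, 0.006 = fully down at about 5 N; springs back
- set_button_top (a point): centre of the set button's top; the button lies at x = -45, y = -98 mm of the base and is pressed straight down
- flux_tin: round flux tin, 47 mm across, 20 mm high, loose on the base beyond the button; origin centre of underside
- hex_bit: hex bit 8x40x9 mm, loose on the base's far edge beside the collar; origin centre of underside
- screwdriver: red screwdriver 195 mm long, 25 mm thick, lying left of the base; origin centre of underside
- side_cutters: red side cutters 124x54x11 mm, lying left of the screwdriver; origin centre of underside
- tape_blue: roll of blue tape, 68 mm across, 18 mm high, at the far left; origin centre of underside
- usb_stick: blue usb stick 18x54x9 mm, at the left; origin centre of underside

How it is judged:
On the way, in this order (a step that is already met when the one before it is completed fails the run):
1. the dial stands still with its mark at the zero line (horizontal distance between dial_mark and zero_line below 0.004 m and velocity of joint dial between -0.05 and 0.05 rad/s and value of joint set_button below 0.002 m), for 0.2 s.
2. the set button is pressed down with the dial set (horizontal distance between dial_mark and zero_line below 0.004 m and value of joint set_button above 0.0045 m), for 0.02 s.
At the end, for the whole second after the job is handed in: The dial rests with the outer end of its white mark within 4 mm of the inner end of the collar's zero line (about 3.4 degrees), the button has been pressed at least 4.5 mm of its 6 mm with the dial so set and is up again (under 1.5 mm), and the loose things lie within 20 mm of where they were (horizontal distance between dial_mark and zero_line below 0.004 m and velocity of joint dial between -0.05 and 0.05 rad/s and value of joint set_button below 0.0015 m and distance of each of flux_tin, hex_bit, screwdriver, side_cutters, tape_blue, usb_stick from where it was at the start of the episode below 0.02 m); the robot touches nothing.
It fails at once if the set button is pressed while the dial is off the zero line (value of joint set_button above 0.0035 m and horizontal distance between dial_mark and zero_line above 0.005 m).
It fails at once if the dial is lifted more than 8 mm off its base (z of plate_seat in the frame of indexer above 0.033 m).
It fails at once if the dial or its peg is squeezed or pushed with more than 35 N (contact force between the fingers and plate_seat above 35 N).
It fails at once if the collar is turned more than about 4 degrees (distance of zero_line from where it was at the start of the episode above 0.005 m).
It fails at once if a loose thing is moved more than 20 mm or carried (distance of any of flux_tin, hex_bit, screwdriver, side_cutters, tape_blue, usb_stick from where it was at the start of the episode above 0.02 m).
It also fails if it takes over 67 s, if anything falls off the work surface, if the arm or the gripper's body presses on something with over 40 N, if the wrist force passes 120 N, or if a joint passes its speed limit or range.

## Working session

There is one attempt and no reset: what is moved stays moved. The work goes in short steps, Python scripts to look and compute and a shell command to move; the robot and the scene stay as the last step left them, time stands still between calls to the robot, and variables do not carry over. Pictures are saved under pics/ and viewed, at most 10 in all, crops included, and the job is handed in when it is done.

```bash
ls; mkdir -p pics
cat > h.py <<'E'
import numpy as np, cv2
from station import r
def look(cam,save=None):
    s=r.read_state(); im,d=r.camera(cam)
    if save: cv2.imwrite('pics/'+save,im[:,:,::-1])
    c=r.get_calibration(cam); K=np.array(c['mtx'])
    if cam=='wrist':
        T=np.eye(4);T[:3,:3]=s['eef_rot'];T[:3,3]=s['tcp_pos'];T=T@np.array(c['T_tool_cam'])
    else: T=np.array(c['world_from_camera'])
    return im,d,K,T,c
def at_z(px,z,K,T):
    v=np.array([(px[0]-K[0,2])/K[0,0],-(px[1]-K[1,2])/K[1,1],-1]);w=T[:3,:3]@v
    return T[:3,3]+w*(z-T[2,3])/w[2]
def pix(p,K,T):
    c=T[:3,:3].T@(np.array(p)-T[:3,3]);return [K[0,2]+K[0,0]*c[0]/-c[2],K[1,2]+K[1,1]*-c[1]/-c[2]]
E
python3 - <<'E'
from h import *
for cam in ['top','scene']:
    im,d,K,T,c=look(cam,cam+'0.png')
    print(cam,T[:3,3].round(2),[k for k in c])
    for q,z in [('dial_mark',.0395),('zero_line',.036),('peg_top',.0695),('set_button_top',.04),('plate_seat',.025),('indexer',0),('flux_tin',0),('hex_bit',.025)]:
        for m in r.mark_of(q,cam)[:2]: print(q,round(m['score'],2),np.round(m['at'],1),at_z(m['at'],z,K,T).round(4))
s=r.read_state();print(s['eef_rot'],s['time_s'])
E
```

```text
pics
top [0.46 0.28 1.07] ['mtx', 'world_from_camera']
dial_mark 0.86 [343.7 165.9] [0.6196 0.2549 0.0395]
dial_mark 0.55 [267.4 187.2] [0.5752 0.4148 0.0395]
zero_line 0.69 [319.5 224.5] [0.4971 0.3058 0.036 ]
peg_top 0.7 [318.1 212.1] [0.5209 0.3078 0.0695]
set_button_top 0.65 [384.6 228.9] [0.4877 0.1712 0.04  ]
plate_seat 0.88 [328.9 194. ] [0.562  0.2862 0.025 ]
plate_seat 0.47 [231.8 191.7] [0.5675 0.4925 0.025 ]
indexer 0.56 [344.1 198.6] [0.5543 0.2535 0.    ]
flux_tin 0.97 [396.3 188.5] [0.5759 0.1407 0.    ]
flux_tin 0.53 [223.6 140.4] [0.6835 0.5173 0.    ]
hex_bit 0.44 [377.2 171.7] [0.6091 0.1837 0.025 ]
scene [-0.07 -0.04  0.56] ['mtx', 'world_from_camera']
dial_mark 0.96 [348.2 204.1] [0.616  0.2537 0.0395]
zero_line 0.6 [299.8 224.4] [0.4986 0.3147 0.036 ]
peg_top 0.76 [305.7 208.7] [0.5155 0.3095 0.0695]
set_button_top 0.51 [355.2 246.6] [0.488  0.1777 0.04  ]
plate_seat 0.82 [319.3 215.7] [0.5601 0.2998 0.025 ]
indexer 0.62 [335.2 229.9] [0.56   0.2578 0.    ]
flux_tin 0.82 [385.5 231.4] [0.6123 0.1551 0.    ]
hex_bit 0.38 [371.7 214.9] [0.623 0.196 0.025]
[[-9.60279081e-01  2.79041366e-01  4.81527545e-05]
 [ 2.79041370e-01  9.60279072e-01  1.34776956e-04]
 [-8.63173648e-06  1.42860102e-04 -9.99999990e-01]] 0.9
```

Run:
```python
import cv2,numpy as np
a=cv2.imread('pics/top0.png')[110:290,200:460];a=cv2.resize(a,None,fx=3,fy=3,interpolation=cv2.INTER_CUBIC);cv2.imwrite('pics/a.png',a)
b=cv2.imread('pics/scene0.png');cv2.imwrite('pics/b.png',b)
```

```text
(no output)
```

View pics/a.png

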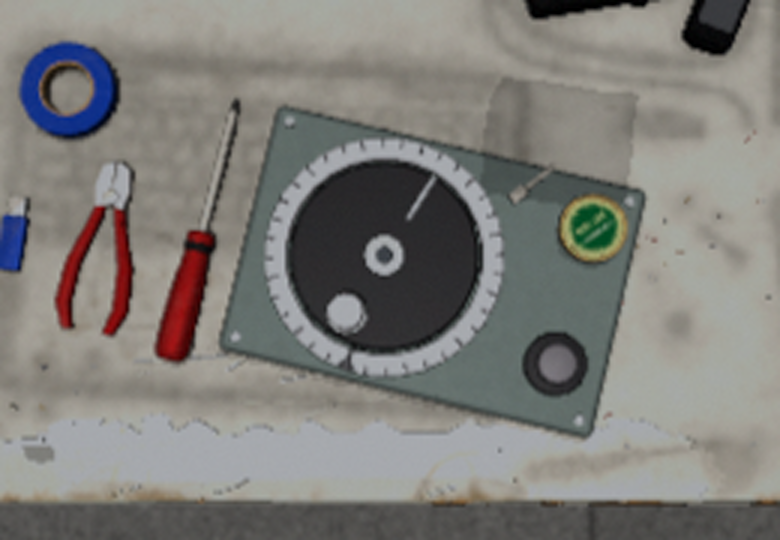

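View pics/b.png

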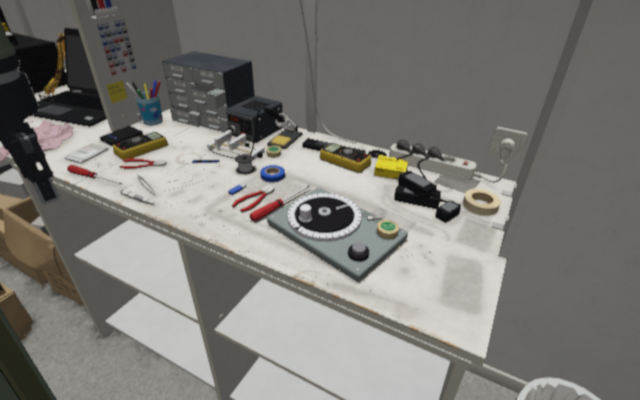

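The top crop shows the dial centre at (385,255), mark tip at (435,178), zero arrow at (348,358), peg at (345,312) and button at (555,362). The mark needs about −169° (clockwise). I'll move with closed fingers to above the start point and look with the wrist camera.

```bash
python3 -m creep '-.035 -.0141 0 0 1;-.035 -.0141 0 0 1;-.035 -.0141 0 0 1;-.035 -.0141 0 0 1;-.035 -.0141 0 0 1;-.035 -.0141 0 0 1;-.035 -.0141 0 0 1;-.035 -.0141 0 0 1;-.035 -.0141 0 0 1;-.035 -.0141 0 0 1;-.035 -.0141 0 0 1;-.035 -.0141 0 0 1;0 0 0 0 1;0 0 0 0 1' 20
cat > m.py <<'E'
from h import *
import sys
def meas(cam,save=None):
    im,d,K,T,c=look(cam,save); o={}
    for q,z in [('dial_mark',.0395),('zero_line',.036),('peg_top',.0695),('set_button_top',.04),('plate_seat',.025)]:
        for m in r.mark_of(q,cam)[:1]:
            o[q]=at_z(m['at'],z,K,T);print(cam,q,round(m['score'],2),np.round(m['at'],1),o[q].round(4))
    return im,d,K,T,o
if __name__=='__main__':
    s=r.read_state();print(s['time_s'],s['tcp_pos'],s['wrist_force'])
    for i,cam in enumerate(sys.argv[2:]): meas(cam,f'{cam}{sys.argv[1]}.png')
E
python3 m.py 1 wrist
```

```text
time_s: 2.07
tcp_pos: [0.5177, 0.2712, 0.2309]
eef_rot: [[-0.959, 0.282, -0.001], [0.282, 0.959, 0.0], [0.001, -0.0, -1.0]]
wrist_force: [-0.3, -0.1, 0.3]
grip_width: -0.0003
gripper_force: 0.0
2.0667 [0.51771239 0.2712081  0.23092418] [-0.33912791 -0.11805261  0.28687188]
wrist dial_mark 0.79 [318.4 256.8] [0.6151 0.2484 0.0395]
wrist zero_line 0.56 [343.9 134.7] [0.4941 0.3099 0.036 ]
wrist peg_top 0.95 [359.2 165.1] [0.5199 0.3146 0.0695]
wrist set_button_top 0.72 [206.  169.7] [0.4881 0.1665 0.04  ]
wrist plate_seat 0.6 [341.3 194.1] [0.5568 0.2914 0.025 ]
```

View pics/wrist1.png

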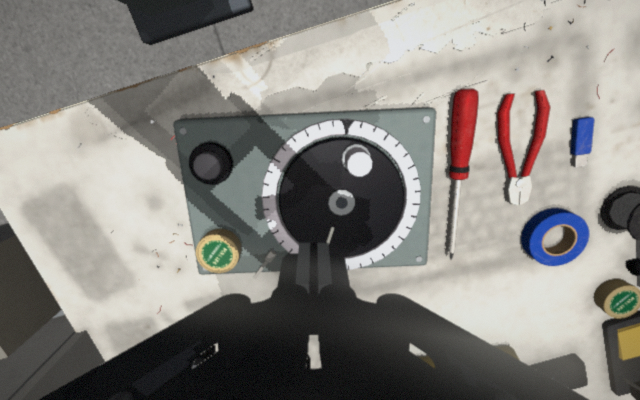

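The wrist view shows the hub at (341,203), peg at (358,162), zero arrow inner end at about (346,133) and mark tip hidden by the fingers at about (331,236). I'll refine the centre from the hub.

Run:
```python
from h import *
for cam,hub,arrow in [('wrist',(341.5,203),(346.5,133)),('top',(328.3,195),(317,225.5))]:
    im,d,K,T,c=look(cam)
    print(cam,at_z(hub,.0435,K,T).round(4),at_z(arrow,.036,K,T).round(4))
    for q,z in [('dial_mark',.0395),('peg_top',.0695)]:
        m=r.mark_of(q,cam)[0]; print(q,at_z(m['at'],z,K,T).round(4),m['score'])
    # fit dark dial disc
    g=im.max(2)<70; u,v=np.meshgrid(range(640),range(400)); sel=g&(np.hypot(u-hub[0],v-hub[1])<(75 if cam=='wrist' else 36))
    n,l,st,ce=cv2.connectedComponentsWithStats(sel.astype(np.uint8)); k=1+st[1:,4].argmax(); print(st[k],at_z(ce[k],.0395,K,T).round(4))
```

```text
wrist [0.5583 0.2917 0.0435] [0.4911 0.315  0.036 ]
dial_mark [0.6173 0.2479 0.0395] 0.95
peg_top [0.5226 0.314  0.0695] 0.69
[  275   139   128   139 11376] [0.5621 0.2849 0.0395]
top [0.558  0.2873 0.0435] [0.495 0.311 0.036]Traceback (most recent call last):
  File "<stdin>", line 6, in <module>
IndexError: list index out of range
```

```bash
python3 -m creep '0 0 .0356 0 1;0 0 .0356 0 1;0 0 .0356 0 1;0 0 .0356 0 1;0 0 .0356 0 1;0 0 0 0 1;0 0 0 0 1'
python3 - <<'E'
from h import *
s=r.read_state();R=np.array(s['eef_rot'])
C=np.array([.5585,.290]);a=np.radians(np.arange(205,24,-9.0))
P=C+.047*np.c_[np.cos(a),np.sin(a)];P[0]=s['tcp_pos'][:2]
print(s['tcp_pos']);print((np.diff(P,axis=0)@R[:2,:2]).round(4))
E
```

```text
time_s: 3.2
tcp_pos: [0.5156, 0.2721, 0.0522]
eef_rot: [[-0.96, 0.279, -0.004], [0.279, 0.96, -0.002], [0.003, -0.003, -1.0]]
wrist_force: [0.6, 0.3, 1.4]
grip_width: -0.0002
gripper_force: 0.0
[0.51559946 0.27214552 0.05222017]
[[ 0.0036  0.0041]
 [ 0.0034  0.0065]
 [ 0.0024  0.007 ]
 [ 0.0012  0.0073]
 [ 0.0001  0.0074]
 [-0.0011  0.0073]
 [-0.0022  0.007 ]
 [-0.0033  0.0066]
 [-0.0043  0.006 ]
 [-0.0052  0.0053]
 [-0.0059  0.0044]
 [-0.0065  0.0034]
 [-0.007   0.0024]
 [-0.0073  0.0012]
 [-0.0074  0.0001]
 [-0.0073 -0.0011]
 [-0.007  -0.0022]
 [-0.0066 -0.0033]
 [-0.006  -0.0043]
 [-0.0053 -0.0052]]
```

```bash
python3 -m creep '.0036 .0041 0 0 1;.0034 .0065 0 0 1;.0024 .007 0 0 1;.0012 .0073 0 0 1;.0001 .0074 0 0 1;-.0011 .0073 0 0 1;-.0022 .007 0 0 1;-.0033 .0066 0 0 1;-.0043 .006 0 0 1;-.0052 .0053 0 0 1;0 0 0 0 1' && python3 m.py 2 wrist top
```

```text
time_s: 4.12
tcp_pos: [0.5414, 0.3342, 0.0531]
eef_rot: [[-0.96, 0.279, 0.002], [0.279, 0.96, 0.002], [-0.001, 0.002, -1.0]]
wrist_force: [0.6, -0.4, -0.5]
grip_width: -0.0002
gripper_force: 0.1
4.1167 [0.5414032  0.33417788 0.05310312] [ 0.56665247 -0.44882181 -0.50631511]
wrist dial_mark 0.56 [119.9 315.7] [0.5513 0.2205 0.0395]
wrist zero_line 0.84 [239.  174.5] [0.495  0.3097 0.036 ]
wrist set_button_top 0.72 [240.1 175.8] [0.4951 0.3111 0.04  ]
wrist plate_seat 0.7 [457.4 245.6] [0.5699 0.4099 0.025 ]
top dial_mark 0.63 [362.5 197.5] [0.553  0.2162 0.0395]
top set_button_top 0.67 [382.9 230.6] [0.4842 0.1747 0.04  ]
top plate_seat 0.88 [329.7 194.7] [0.5605 0.2845 0.025 ]
```

```bash
python3 -m creep '-.0059 .0044 0 0 1;-.0065 .0034 0 0 1;-.007 .0024 0 0 1;-.0073 .0012 0 0 1;-.0074 .0001 0 0 1;-.0073 -.0011 0 0 1;-.007 -.0022 0 0 1;-.0066 -.0033 0 0 1;-.006 -.0043 0 0 1;0 0 0 0 1;0 0 0 0 1' && python3 m.py 3 wrist top
```

```text
time_s: 5.63
tcp_pos: [0.6001, 0.3162, 0.0537]
eef_rot: [[-0.96, 0.28, 0.003], [0.28, 0.96, 0.001], [-0.003, 0.002, -1.0]]
wrist_force: [0.1, -0.2, 0.8]
grip_width: 0.0001
gripper_force: 0.0
5.6333 [0.60008816 0.31616165 0.05366834] [ 0.0755334  -0.21881527  0.80372464]
wrist dial_mark 0.92 [176.1  43.6] [0.4914 0.2865 0.0395]
wrist zero_line 0.77 [231.6  32.8] [0.4934 0.3102 0.036 ]
wrist peg_top 0.74 [260.1 308.1] [0.6078 0.2891 0.0695]
wrist plate_seat 0.75 [242.4 181.8] [0.5601 0.2887 0.025 ]
top peg_top 0.89 [326.6 167.2] [0.6124 0.2905 0.0695]
top set_button_top 0.47 [376.  170.4] [0.6097 0.1876 0.04  ]
top plate_seat 0.61 [329.9 193.4] [0.5632 0.284  0.025 ]
```

View pics/wrist3.png

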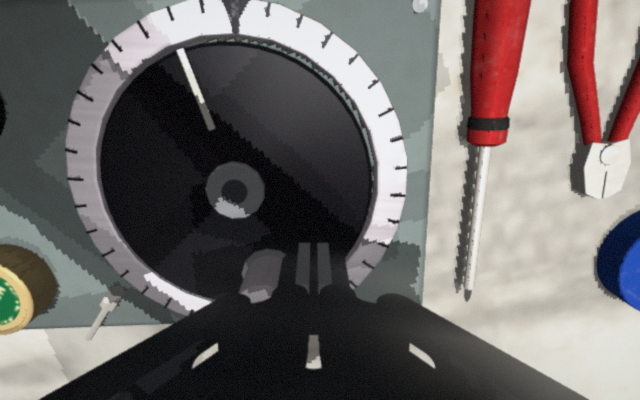

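Wrist view: mark tip at (180,48), zero arrow inner end at (235,37), about 20° left. I'll push 15° slowly, then check.

```bash
python3 -m creep '-.0015 -.0018 0 0 1;-.0015 -.0018 0 0 1;-.0014 -.0018 0 0 1;-.0013 -.0018 0 0 1;-.0012 -.0018 0 0 1;-.0012 -.0018 0 0 1;0 0 0 0 1;0 0 0 0 1'
cat > ang.py <<'E'
from h import *
import sys
im,d,K,T,c=look('wrist',f'w{sys.argv[1]}.png')
# direct: unwrap around hub on the plane z=.038; white mark on r 52..66, zero line dark across r 71..83
C=np.array(eval(sys.argv[2])) if len(sys.argv)>2 else np.array([.5595,.288])
g=im.astype(float).mean(2)
th=np.radians(np.arange(130,200,.25))
def prof(rr,z):
    pr=np.zeros((len(rr),len(th)))
    for i,q in enumerate(rr):
        p=np.array([pix([C[0]+q*np.cos(t),C[1]+q*np.sin(t),z],K,T) for t in th],np.float32)
        pr[i]=cv2.remap(g.astype(np.float32),p[:,0].reshape(1,-1),p[:,1].reshape(1,-1),cv2.INTER_LINEAR)[0]
    return pr
m=prof(np.arange(.045,.062,.002),.0395).mean(0); z=prof(np.arange(.072,.083,.001),.036).mean(0)
def pk(v):
    v=v-np.median(v); v=np.clip(v-.5*v.max(),0,None); k=v.argmax(); w=slice(max(k-12,0),k+13)
    return np.degrees((v[w]*th[w]).sum()/v[w].sum())
a,b=pk(m),pk(-z); print('mark',a,'zero',b,'diff',a-b, 'peaks',m.max(),np.median(m),z.min(),np.median(z))
s=r.read_state();print(s['tcp_pos'])
for q,zz in [('dial_mark',.0395),('zero_line',.036),('plate_seat',.025)]:
    for o in r.mark_of(q,'wrist')[:1]:
        p=at_z(o['at'],zz,K,T);print(q,round(o['score'],2),np.round(o['at'],1),p.round(4),np.degrees(np.arctan2(p[1]-C[1],p[0]-C[0]))%360)
E
python3 ang.py 4
```

```text
time_s: 6.9
tcp_pos: [0.6038, 0.3036, 0.0534]
eef_rot: [[-0.96, 0.279, 0.001], [0.279, 0.96, -0.0], [-0.001, 0.0, -1.0]]
wrist_force: [-0.4, -0.0, 0.2]
grip_width: 0.0003
gripper_force: 0.2
mark 164.67510016358776 zero 160.43088851296045 diff 4.244211650627307 peaks 237.60691663953992 72.67901971605089 26.70681381225586 139.02768007914224
[0.60382763 0.30361334 0.05347871]
dial_mark 0.67 [246.4  16.8] [0.4938 0.3062 0.0395] 164.55335374767236
zero_line 0.93 [255.7  15.7] [0.4937 0.3097 0.036 ] 161.74539251944043
plate_seat 0.88 [263.8 168.7] [0.5602 0.2892 0.025 ] 59.872428941363246
```

View pics/w4.png

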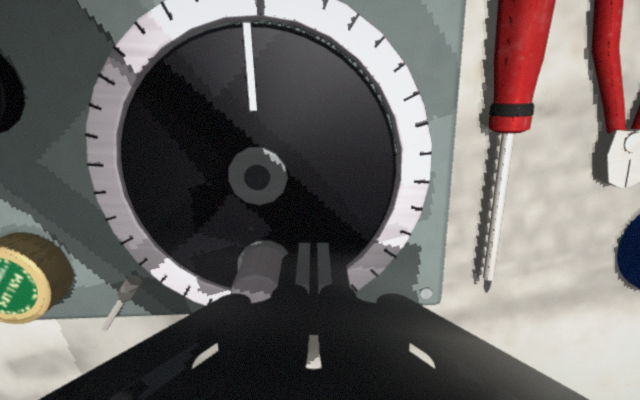

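Mark tip is at (246,23) and the zero line is near (263,8); I'll zoom in to confirm.

Run:
```python
import cv2
a=cv2.imread('pics/w4.png')[0:120,160:360];cv2.imwrite('pics/w4z.png',cv2.resize(a,None,fx=4,fy=4,interpolation=cv2.INTER_CUBIC))
```

```text
(no output)
```

View pics/w4z.png

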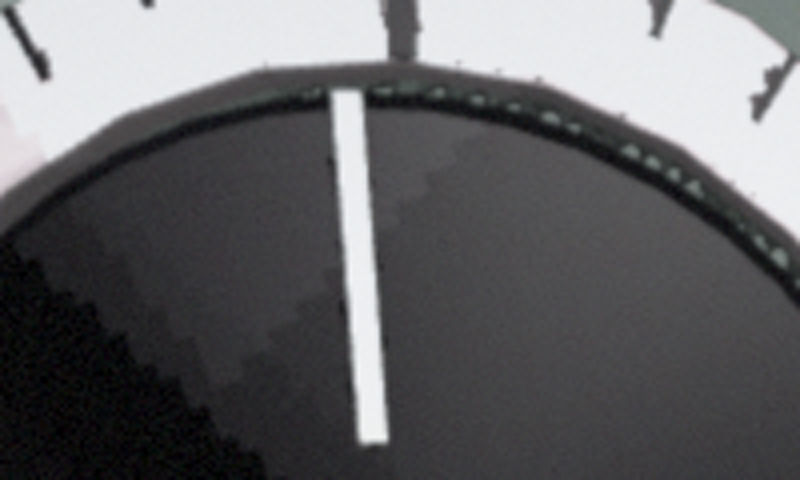

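Run:
```python
from h import *
im,d,K,T,c=look('wrist')
a=at_z((247,23),.0395,K,T)[:2];a2=at_z((253,110),.0395,K,T)[:2];z=at_z((260.5,15.5),.036,K,T)[:2];h=at_z((257.5,177.5),.0435,K,T)[:2]
print(a,a2,z,h)
ang=lambda v:np.degrees(np.arctan2(v[1],v[0]))%360
C=a-(a-a2)/np.linalg.norm(a-a2)*.067;print('C',C,ang(a-a2),ang(a-C),ang(z-C),ang(a-h),ang(z-h))
```

```text
[0.49593921 0.30574762] [0.5302474  0.29641553] [0.49409231 0.31182648] [0.55984264 0.28900796]
C [0.56059018 0.28816207] 164.7832718524356 164.7832718524356 160.41102687282708 165.32105073418376 160.86077494986992
```

```bash
python3 -m creep '-.0005 -.0007 0 0 1;-.0005 -.0007 0 0 1;-.0005 -.0007 0 0 1;-.0005 -.0007 0 0 1;0 0 0 0 1;0 0 0 0 1;0 0 0 0 1' && python3 ang.py 5 "[.5600,.2886]"
```

```text
time_s: 7.73
tcp_pos: [0.6044, 0.3006, 0.0533]
eef_rot: [[-0.96, 0.279, -0.0], [0.279, 0.96, -0.0], [0.0, -0.0, -1.0]]
wrist_force: [-0.8, 1.8, -0.0]
grip_width: -0.0001
gripper_force: 0.6
mark 162.09343241244312 zero 160.58176591069127 diff 1.5116665017518471 peaks 237.56673177083334 73.7085329691569 20.77351951599121 123.57537364959717
[0.60439025 0.3005878  0.05333698]
dial_mark 0.86 [259.6  14.3] [0.495  0.3088 0.0395] 162.74661583512383
zero_line 0.66 [262.8  12.6] [0.494 0.31  0.036] 162.02423182843214
plate_seat 0.91 [268.9 165.9] [0.56   0.2893 0.025 ] 88.57212543973343
```

```bash
python3 -m creep '-.0003 -.0005 0 0 1;-.0003 -.0005 0 0 1;0 0 0 0 1;0 0 0 0 1;0 0 0 0 1' && python3 ang.py 6 "[.5600,.2886]"
python3 - <<'E'
import cv2
a=cv2.imread('pics/w6.png')[0:120,160:360];cv2.imwrite('pics/w6z.png',cv2.resize(a,None,fx=4,fy=4,interpolation=cv2.INTER_CUBIC))
E
```

```text
time_s: 8.35
tcp_pos: [0.6047, 0.2995, 0.0533]
eef_rot: [[-0.96, 0.279, 0.0], [0.279, 0.96, 0.0], [-0.0, 0.0, -1.0]]
wrist_force: [-0.2, 0.9, 0.3]
grip_width: 0.0
gripper_force: 0.6
mark 160.7479636122558 zero 160.99040095906514 diff -0.24243734680933926 peaks 237.66257900661893 72.39261563618979 13.887912114461264 116.18686167399088
[0.60468631 0.29945369 0.05331714]
dial_mark 0.56 [265.5  10.8] [0.4948 0.3105 0.0395] 161.47935225750402
zero_line 0.67 [266.2   9.1] [0.4935 0.3107 0.036 ] 161.61627101924103
plate_seat 0.91 [272.2 162.7] [0.5592 0.2903 0.025 ] 113.97147586783294
```

View pics/w6z.png

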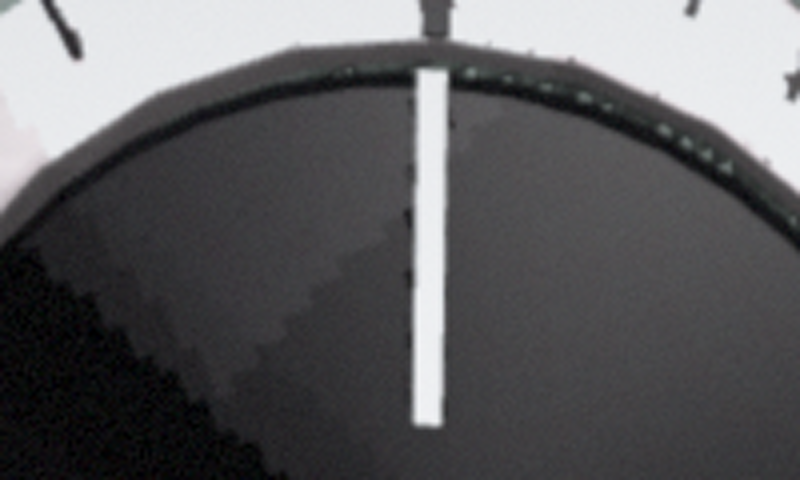

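The mark sits dead in line with the zero line (mark at column 430, zero at 435 in the zoomed crop). I'll back off, lift, move over the button and check.

```bash
python3 -m creep '.001 .003 0 0 1;.002 .006 0 0 1;0 0 -.03 0 1;0 0 -.035 0 1;0 0 -.035 0 1;.013 -.036 0 0 1;.013 -.036 0 0 1;.013 -.036 0 0 1;.013 -.036 0 0 1;.013 -.028 0 0 1;0 0 0 0 1;0 0 0 0 1' && python3 ang.py 7 "[.5600,.2886]"; python3 m.py 8 wrist top
```

```text
time_s: 9.55
tcp_pos: [0.4936, 0.1613, 0.1539]
eef_rot: [[-0.96, 0.28, 0.001], [0.28, 0.96, 0.0], [-0.001, 0.001, -1.0]]
wrist_force: [0.6, 0.2, 0.3]
grip_width: -0.0001
gripper_force: 0.0
mark 159.36898774416116 zero 160.26809642552732 diff -0.8991086813661582 peaks 236.44451565212674 34.35818099975586 38.291911125183105 236.4925937652588
[0.49470267 0.16218965 0.15397622]
dial_mark 0.89 [502.5 140.6] [0.4961 0.3109 0.0395] 160.78392739373007
zero_line 0.96 [503.4 137.8] [0.4951 0.3135 0.036 ] 158.9640185077712
plate_seat 0.74 [479.9 215.8] [0.5603 0.2918 0.025 ] 83.90092264220365
9.75 [0.49511491 0.16293495 0.15341556] [ 0.27077992 -0.11256615 -0.05969369]
wrist dial_mark 0.73 [500.5 141.4] [0.4973 0.3108 0.0395]
wrist zero_line 0.62 [502.5 138.8] [0.4968 0.3142 0.036 ]
wrist peg_top 0.74 [487.7 294.7] [0.606  0.2725 0.0695]
wrist set_button_top 0.74 [316.8 181.9] [0.489  0.1676 0.04  ]
wrist plate_seat 0.74 [475.7 215.2] [0.5598 0.29   0.025 ]
top dial_mark 0.81 [317.3 223.3] [0.4995 0.3103 0.0395]
top zero_line 0.57 [318.7 225.8] [0.4944 0.3075 0.036 ]
top peg_top 0.84 [333.6 172.1] [0.6023 0.2763 0.0695]
top set_button_top 0.59 [382.5 229.6] [0.4862 0.1755 0.04  ]
top plate_seat 0.66 [330.1 193.1] [0.5639 0.2836 0.025 ]
```

View pics/wrist8.png

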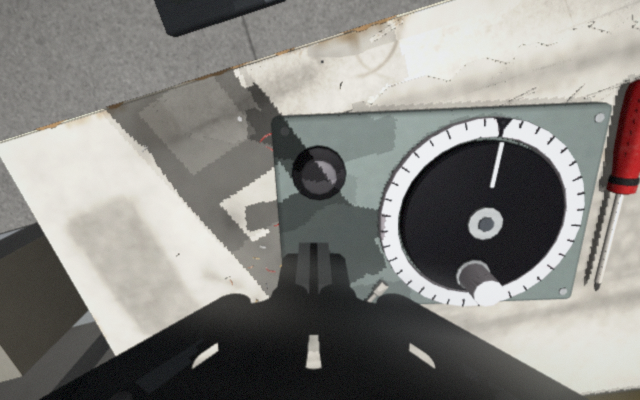

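The mark tip (501,140) meets the zero arrow (502,135); the button is at about (320,177). Now I'll get its position and height from depth.

Run:
```python
from h import *
im,d,K,T,c=look('wrist')
for w in r.silhouettes('set_button','wrist')[:1]:
    print(w['score'],w['bbox'])
def P(u,v):
    z=d[v,u];p=T@np.array([(u-K[0,2])/K[0,0]*z,-(v-K[1,2])/K[1,1]*z,-z,1]);return p[:3].round(4)
for u,v in [(318,172),(326,176),(320,184),(312,178),(297,165),(345,178),(319,152),(319,199),(380,120)]: print((u,v),P(u,v),im[v,u])
im,d,K,T,c=look('top')
for u,v in [(385,231),(386,230)]: print(P(u,v))
print(r.read_state()['tcp_pos'])
```

```text
0.93 [305.2, 160.7, 338.1, 196.4]
(318, 172) [0.4782 0.1701 0.0483] [47 49 49]
(326, 176) [0.4831 0.1751 0.0472] [129 126 131]
(320, 184) [0.4882 0.1689 0.0463] [80 77 80]
(312, 178) [0.4816 0.1644 0.0474] [50 47 50]
(297, 165) [0.4709 0.1552 0.0369] [11 10 16]
(345, 178) [0.4916 0.1888 0.0367] [55 53 53]
(319, 152) [0.4656 0.1747 0.0381] [60 61 63]
(319, 199) [0.5023 0.1642 0.0384] [25 24 24]
(380, 120) [0.4568 0.2274 0.0252] [139 149 146]
[0.4728 0.2173 0.4796]
[0.4735 0.2178 0.4956]
[0.49391202 0.16189305 0.15335389]
```

```bash
python3 -m creep '.0109 .0052 .01 0 1;0 0 .03 0 1;0 0 .03 0 1;0 0 .025 0 1;0 0 .005 0 1;0 0 0 0 1;0 0 0 0 1'
```

```text
time_s: 11.08
tcp_pos: [0.4857, 0.1702, 0.0541]
eef_rot: [[-0.96, 0.279, 0.001], [0.279, 0.96, 0.0], [-0.001, 0.001, -1.0]]
wrist_force: [-0.1, -1.0, 0.2]
grip_width: 0.0003
gripper_force: 0.0
```

```bash
python3 -m creep '0 0 .003 0 1;0 0 .003 0 1;0 0 .002 0 1;0 0 .002 0 1;0 0 .001 0 1;0 0 .001 0 1;0 0 0 0 1'
```

```text
time_s: 11.67
tcp_pos: [0.4857, 0.1702, 0.0418]
eef_rot: [[-0.96, 0.279, 0.002], [0.279, 0.96, 0.001], [-0.002, 0.001, -1.0]]
wrist_force: [2.0, -0.4, 4.2]
grip_width: 0.0002
gripper_force: 2.2
```

```bash
python3 -m creep '0 0 .0008 0 1;0 0 .0008 0 1;0 0 0 0 1'; python3 -m creep '0 0 .0006 0 1;0 0 .0006 0 1;0 0 0 0 1'
```

```text
time_s: 11.92
tcp_pos: [0.4857, 0.1702, 0.0409]
eef_rot: [[-0.96, 0.279, 0.002], [0.279, 0.96, 0.001], [-0.002, 0.001, -1.0]]
wrist_force: [-0.2, -1.1, 11.0]
grip_width: 0.0002
gripper_force: 5.5
time_s: 12.17
tcp_pos: [0.4858, 0.1703, 0.0408]
eef_rot: [[-0.96, 0.279, 0.003], [0.279, 0.96, 0.001], [-0.002, 0.002, -1.0]]
wrist_force: [-2.2, -1.2, 19.7]
grip_width: 0.0001
gripper_force: 9.7
```

The tool stopped at z = 0.0408 while the force rose, so the button is fully down, about 6 mm below its top and still clear of the housing. I'll release and check.

```bash
python3 -m creep '0 0 -.003 0 1;0 0 -.005 0 1;0 0 -.02 0 1;0 0 -.035 0 1;0 0 -.035 0 1;0 0 -.02 0 1;0 0 0 0 1;0 0 0 0 1;0 0 0 0 1' && python3 ang.py 9 "[.5600,.2886]"
python3 - <<'E'
from h import *
im,d,K,T,c=look('wrist')
w=r.silhouettes('set_button','wrist')[0];v,u=np.nonzero(w['pixels']);z=d[v,u]
p=(T@np.c_[(u-K[0,2])/K[0,0]*z,-(v-K[1,2])/K[1,1]*z,-z,1+0*z].T);print('button z',np.median(p[2]),w['score'])
E
```

```text
time_s: 12.92
tcp_pos: [0.4835, 0.1695, 0.1551]
eef_rot: [[-0.96, 0.279, -0.004], [0.279, 0.96, -0.001], [0.003, -0.002, -1.0]]
wrist_force: [-0.8, -0.6, -0.6]
grip_width: -0.0001
gripper_force: 0.0
mark 159.42018455241657 zero 160.33539486289962 diff -0.9152103104830474 peaks 237.1266615125868 34.062156465318466 43.25748666127523 237.4525540669759
[0.48339027 0.16948366 0.15467845]
dial_mark 0.85 [492.6 156.7] [0.4959 0.3106 0.0395] 161.04753393367548
zero_line 0.66 [493.3 154.5] [0.4955 0.313  0.036 ] 159.30708354575222
plate_seat 0.7 [472.4 229. ] [0.5603 0.2922 0.025 ] 84.54268265225964
button z 0.04732008067646365 0.91
```

View pics/w9.png

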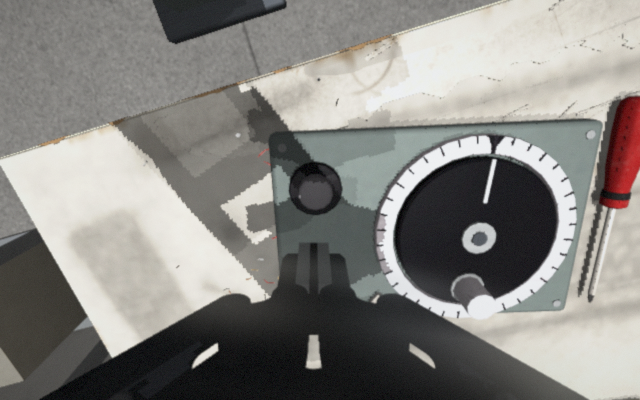

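The mark (493,157) is still on the zero arrow (494,153), the button is back up at z ≈ 0.047, and the arm is clear.

```bash
python3 -c "from station import r;print(r.close_job())"
```

```text
the job is handed in; nothing more can be done
None
```

The dial is set to within about 1° of the zero line, the set button was pressed fully down and came back up, and the job is handed in, though it returned no verdict.

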